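# Set up sample jars for a record photograph

### The arm

A 6-joint arm with a two-finger parallel gripper is mounted at the origin on the work surface. World frame = base frame: x ahead of the robot, y to its left, z up, the work surface at z = 0. Lengths are in m, angles in rad, forces in N, time in s.
With the tool pointing down it reaches from about 0.25 to 0.775 m from the base axis. Payload 4 kg.
Tool frame: the origin (TCP) lies midway between the tips of the shut fingers; the grasp point (between the pads) lies 19 mm behind it (robot.tcp_to_grasp is the z of the grasp point in the tool frame, in m); z points along the fingers, y is the line along which they close (so a half turn about z gives the same grasp; the last joint's range is limited). The gripper opens to 94 mm and grips with 3 to 60 N. Pads are 16 mm wide; open, the fingers measure 119 mm over their backs; the gripper's body (75 mm by 177 mm) begins 78 mm behind the grasp point.
Start: joints at [-1.285, 0.087, 1.371, -0, 1.684, -0.103], TCP at [0.208, -0.509, 0.206] pointing down, gripper open.
Joint ranges: [-3.1, 3.1], [-0.76, 2.03], [0.27, 2.55], [-1.08, 4.22], [0.17, 2.65], [-2.57, 2.57]. Speed limits (rad/s): [2.79, 2.79, 3.14, 3.14, 3.14, 3.14].

### API

Orientations are given as [roll, pitch, yaw] about the fixed x, y, z axes, in that order (R = Rz(yaw) Ry(pitch) Rx(roll)).
In Python, from bench import robot gives the robot as it stands. The module is installed in compiled form; this text tells all that it offers.
- The arm moves only by the tool move_arm, never from a script. Its argument "motion" is one flat list of numbers, 7 for each row, row after row: the turn, a rotation vector about the tool's x, y, z in units of 45 degrees (1.0 is 45 degrees), then the shift along the tool's x, y, z in units of 100 mm (1.0 is 100 mm), then the opening, from 0 (shut) to 1 (fully open). A call has 1 to 12 rows; each row shifts and turns the commanded pose from where the row before left it, along the tool's axes as they then stand; what a row does not reach is not made up. A row lasts 1/12 s, in which the tool goes at most 41.7 mm and 7.16 degrees, less where a joint would pass 70% of its speed; a pose out of reach is approached as far as the arm can. A call with a number of a shift or a turn outside -1 to 1 is refused whole. A call with a gripper value outside its range is refused whole. The fingers move at their own pace and stop on an object; the grip force is fixed at half the most. Time passes only in rows, so rows that do not move let the fingers close. It gives the time, the measured TCP pose, the force, the opening and the grip force at its end, in the units of the state.
- robot.get_obs(): the state, without advancing time (a new reading comes with each control period).
- robot.snapshot(name): name is "side" or "top" or "wrist"; returns the picture (384x512x3 uint8, red, green, blue); there is no depth.
- robot.get_calibration(name): a dict with "fx", "fy", "cx", "cy" (pixels), "k1" (the pictures are not rectified: a ray, as slopes to the right and down, at radius r is drawn at 1 + k1 r^2 times it, then the intrinsics apply), "R" (3x3) and "t" (3): a world point X has camera coordinates R X + t. Camera axes: x right, y down, z forward; pixel columns grow to the right and rows downward; lengths in m; the calibration is good to about 2 mm. A picture is of the moment at which its call begins: read the wrist's pose just before it. get_calibration takes no time and is no camera call; for the wrist camera it gives the pose at the moment of the call.
- robot.close_job(): hands the job in; it is judged then, once.
The state is a dict: "time": time; "joint_positions": joint angles; "qvel": joint speeds; "joint_torque": joint torques, N m; "tool_pos": TCP position; "ee_rot": TCP orientation; "wrist_force": force on the tool from outside, world axes, zero at the start; "wrist_torque": the same for the moment, N m; "width": finger opening in m; "finger_force": force on a finger pad.
Only numpy, scipy, OpenCV 4.12 (cv2) and the standard library are available. Lean on these libraries where they do the work, as an engineer would, in place of code of your own. Each camera call takes 0.05 s, during which the arm holds its last target. There are 200 camera calls.

### The job

Get the sample jars ready for their record photograph: stand the four jars upright on the four round marks in order of height, the tallest on the mark next to the aluminium card holder and the shortest at the far end, and slide the grey-scale card down into the holder's guides until it is fully seated. The jars are glass, so do not drop them or tip them over; leave everything standing and let go.

Things in the scene. Friction and masses are not known exactly. Their poses are not given: they have to be found in the camera images.
- jar_115: the tallest of four closed cylindrical amber glass sample jars with black screw lid and paper label, standing upright on the bench in front of the robot: 115 mm high with the lid, 42 mm in diameter over its whole height (the lid is the top 16 mm), about 188 g. Origin: centre of its underside, z up
- jar_95: the second tallest of four closed cylindrical amber glass sample jars with black screw lid and paper label, standing upright on the bench in front of the robot: 95 mm high with the lid, 42 mm in diameter over its whole height (the lid is the top 16 mm), about 164 g. Origin: centre of its underside, z up
- jar_75: the second shortest of four closed cylindrical amber glass sample jars with black screw lid and paper label, standing upright on the bench in front of the robot: 75 mm high with the lid, 42 mm in diameter over its whole height (the lid is the top 16 mm), about 140 g. Origin: centre of its underside, z up
- jar_55: the shortest of four closed cylindrical amber glass sample jars with black screw lid and paper label, standing upright on the bench in front of the robot: 55 mm high with the lid, 42 mm in diameter over its whole height (the lid is the top 16 mm), about 116 g. Origin: centre of its underside, z up
- mark_1: one of four flat round marks, white with a thin black rim, 62 mm across, in a straight row 70 mm apart on a fixed grey board whose top is 6 mm above the bench (an end of the row). Numbered along the row; the holder may stand beyond mark_1 or mark_4. Origin: its centre, on the board's top, z up, y along the row towards mark_4
- mark_2: one of four flat round marks, white with a thin black rim, 62 mm across, in a straight row 70 mm apart on a fixed grey board whose top is 6 mm above the bench. Numbered along the row; the holder may stand beyond mark_1 or mark_4. Origin: its centre, on the board's top, z up, y along the row towards mark_4
- mark_3: one of four flat round marks, white with a thin black rim, 62 mm across, in a straight row 70 mm apart on a fixed grey board whose top is 6 mm above the bench. Numbered along the row; the holder may stand beyond mark_1 or mark_4. Origin: its centre, on the board's top, z up, y along the row towards mark_4
- mark_4: one of four flat round marks, white with a thin black rim, 62 mm across, in a straight row 70 mm apart on a fixed grey board whose top is 6 mm above the bench (the other end of the row). Numbered along the row; the holder may stand beyond mark_1 or mark_4. Origin: its centre, on the board's top, z up, y along the row towards mark_4
- card: stiff grey-scale card, upright: plate 5 mm thick (x), 60 wide (y), 90 high, topped by a black grip bar 12 mm thick, 50 wide, 20 high (90 to 110 mm above the origin); 60 g; both faces alike. It starts loose in the 6.5 mm wide, 30 mm deep slot of a fixed wooden rest (40 x 70, 36 mm high; slot floor 6 mm above the bench) and lifts straight out. Origin: middle of its lower edge, z up the card
- holder: fixed aluminium card holder on the board, 90 mm beyond one end mark. Base 50 x 90 x 8 mm; two U guides face each other along y. Card goes in from above, either way round, thickness along x: slot 8 mm in x, 64 mm in y; mouth 63 mm above the origin, flared up to 74. Seated, the card's lower edge is 8 mm above the origin (centre of base underside, on the board's top, z up)

How it is judged:
By the outcome, as a careful person would: the job done as asked, in the order asked, and still so for the second after the job is handed in, with the robot touching nothing.
It also fails if it takes over 118 s, if anything falls off the work surface, if the arm or the gripper's body presses on something with over 40 N, if the wrist force passes 120 N, or if a joint passes its speed limit or range.

## Working session

There is one attempt and no reset: what is moved stays moved. The work goes in short steps, Python scripts to look and compute and a tool call to move; the robot and the scene stay as the last step left them, time stands still between calls to the robot, and variables do not carry over. Pictures are saved under pics/ and viewed, at most 14 in all, crops included, and the job is handed in when it is done.

Besides the shell and the picture viewer there is one more tool, called after ">>>" by a JSON object that holds its "op" and its "data", one argument or row to a line. move_arm: Moves the arm, as the interface text tells. Shifts and turns lie within -1 to 1; 1 stands for 100 mm of shift or 45 degrees of turn. Its arguments: {"type":"object","properties":{"motion":{"type":"array","items":{"type":"number"}}},"required":["motion"]}

```bash
mkdir -p pics
python3 - <<'E'
from bench import robot
import cv2,numpy as np
for n in ("top","side"):
    p=robot.snapshot(n); cv2.imwrite(f"pics/{n}0.png",p[:,:,::-1])
    c=robot.get_calibration(n); print(n,{k:np.round(v,4).tolist() for k,v in c.items()})
o=robot.get_obs();print(o)
E
```

```text
top {'fx': 452.1283, 'fy': 452.1283, 'cx': 259.9451, 'cy': 199.2439, 'k1': -0.152, 'R': [[-0.0263, -0.9995, 0.0183], [-0.9829, 0.0225, -0.183], [0.1825, -0.0228, -0.9829]], 't': [0.0034, 0.5596, 0.9273]}
side {'fx': 460.566, 'fy': 460.566, 'cx': 261.91, 'cy': 191.2614, 'k1': -0.0592, 'R': [[0.9309, -0.3647, 0.0185], [-0.1918, -0.5314, -0.8251], [0.3108, 0.7646, -0.5646]], 't': [-0.5243, 0.1273, 0.703]}
{'time': 0.1, 'joint_positions': array([-1.28507285e+00,  8.79241061e-02,  1.37207565e+00, -4.83459569e-05,
        1.68360479e+00, -1.03135261e-01]), 'qvel': array([-0.00118457, -0.0013631 , -0.00212352, -0.00078741,  0.00058302,
        0.00035513]), 'joint_torque': array([ 1.69930405e-03, -3.41250801e+01, -3.03302300e+01,  7.19561731e-02,
        3.04739352e-02, -1.11588042e-04]), 'tool_pos': array([ 0.20834687, -0.50848346,  0.20441165]), 'ee_rot': array([-3.13958651e+00, -1.59334798e-04,  3.88853187e-01]), 'wrist_force': array([-0.5494844 , -0.59220208,  0.23310686]), 'wrist_torque': array([-0.01660489,  0.0215421 ,  0.02444498]), 'finger_force': 0.0, 'width': 0.09396369309046115}
```

View pics/top0.png

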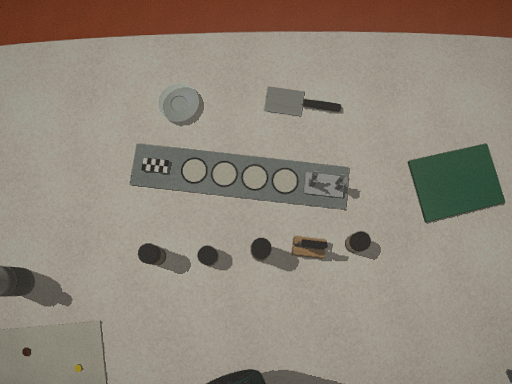

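View pics/side0.png

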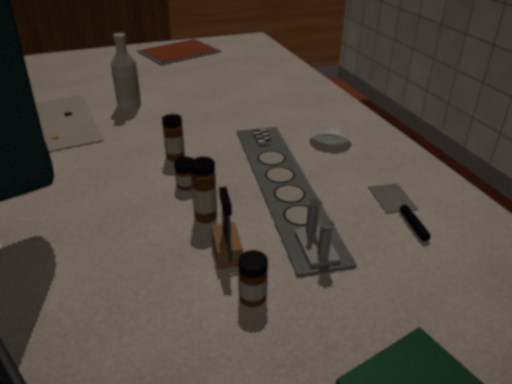

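The top view shows four black lids near (149,254), (207,256), (261,248) and (358,242), with the card bar at (312,244) in its wooden rest. The marks run along row ~175 from x=194 to 285, and the holder is on the right (−y) end at (325,184). In the side view the shortest jar is at (185,172) and the tallest at (204,190).

```bash
cat > h.py <<'E'
import cv2,numpy as np
from bench import robot
def ray(c,u,v):
    x,y=(u-c["cx"])/c["fx"],(v-c["cy"])/c["fy"]; a,b=x,y
    for _ in range(20):
        s=1+c["k1"]*(a*a+b*b); a,b=x/s,y/s
    R=np.array(c["R"]);t=np.array(c["t"]); return -R.T@t, R.T@np.array([a,b,1.])
def onplane(c,u,v,z):
    o,d=ray(c,u,v); return o+d*(z-o[2])/d[2]
def proj(c,X):
    p=np.array(c["R"])@np.array(X)+c["t"]; a,b=p[:2]/p[2]; s=1+c["k1"]*(a*a+b*b)
    return np.array([c["fx"]*a*s+c["cx"],c["fy"]*b*s+c["cy"]])
def tri(c1,p1,c2,p2):
    o1,d1=ray(c1,*p1);o2,d2=ray(c2,*p2)
    s=np.linalg.lstsq(np.c_[d1,-d2],o2-o1,rcond=None)[0]
    a,b=o1+d1*s[0],o2+d2*s[1]; return (a+b)/2,np.linalg.norm(a-b)
def blobs(mask,amin,amax):
    out=[]
    for c in cv2.findContours(mask.astype(np.uint8),cv2.RETR_EXTERNAL,cv2.CHAIN_APPROX_NONE)[0]:
        a=cv2.contourArea(c)
        if amin<a<amax:
            m=cv2.moments(c); out.append((m["m10"]/a,m["m01"]/a,a,c))
    return out
E
python3 - <<'E'
from h import *
t=cv2.imread("pics/top0.png");s=cv2.imread("pics/side0.png")
ct,cs=robot.get_calibration("top"),robot.get_calibration("side")
for thr in (45,60):
  print("top",thr,[(round(b[0],1),round(b[1],1),b[2]) for b in blobs(t.max(2)<thr,100,2000)])
for thr in (30,40):
  print("side",thr,[(round(b[0],1),round(b[1],1),b[2],cv2.boundingRect(b[3])) for b in blobs(s.max(2)<thr,50,3000)])
tt=t.min(2)
for thr in (150,170):
  B=[b for b in blobs((tt>thr)[140:205,170:305],200,900)]
  for b in B:
    p=onplane(ct,b[0]+170,b[1]+140,.006);print("mark",round(b[0]+170,1),round(b[1]+140,1),b[2],p.round(4))
cv2.imwrite("pics/c1.png",np.hstack([cv2.resize(t[140:270,130:380],None,fx=3,fy=3,interpolation=3),]))
E
```

```text
top 45 [(238.5, 377.6, 255.0)]
top 60 [(241.1, 377.8, 484.5), (19.4, 281.3, 594.5), (207.3, 255.1, 262.5), (149.2, 253.5, 317.0), (313.6, 244.1, 153.0), (260.8, 248.0, 290.0), (359.9, 241.1, 276.5), (321.8, 104.9, 231.0)]
side 30 [(4.5, 374.8, 164.5, (0, 359, 14, 25)), (11.2, 362.0, 82.0, (0, 340, 25, 44)), (252.2, 265.0, 633.5, (238, 251, 29, 29)), (414.4, 223.1, 331.0, (400, 205, 29, 36)), (225.7, 213.8, 278.5, (220, 188, 11, 73)), (194.0, 166.2, 617.5, (174, 155, 40, 22)), (171.6, 121.5, 193.5, (163, 115, 18, 14)), (138.4, 25.7, 119.5, (134, 14, 10, 28)), (69.7, 8.9, 110.0, (61, 0, 16, 23)), (52.9, 6.6, 140.5, (39, 0, 26, 20))]
side 40 [(8.0, 367.8, 451.5, (0, 338, 26, 46)), (252.3, 302.3, 75.0, (240, 297, 25, 10)), (252.2, 267.3, 797.0, (237, 251, 30, 34)), (205.7, 217.2, 118.5, (196, 212, 20, 11)), (414.4, 223.1, 375.5, (400, 205, 30, 37)), (226.0, 219.2, 376.0, (220, 188, 12, 75)), (486.3, 187.2, 405.5, (455, 163, 57, 48)), (195.1, 170.7, 1010.0, (168, 153, 46, 38)), (440.6, 154.0, 85.0, (428, 145, 27, 20)), (172.1, 125.5, 330.5, (163, 115, 19, 23))]
```

View pics/c1.png

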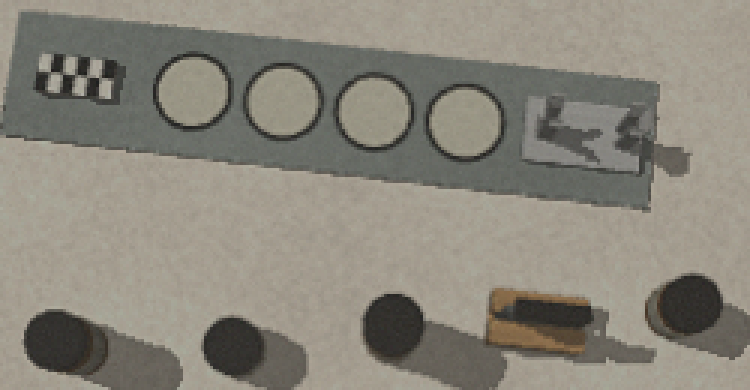

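The crop shows lids clearly against the bench, the card's grip bar along the rest, four marks and the holder's two guides, with nothing obstructing. Next I triangulate the lids.

Run:
```python
from h import *
t=cv2.imread("pics/top0.png")
ct,cs=robot.get_calibration("top"),robot.get_calibration("side")
T={'A':(149.2,253.5),'B':(207.3,255.1),'C':(260.8,248),'D':(359.9,241.1)}
S={'A':(172.1,122.8),'B':(184.5,165.5),'C':(204,167),'D':(252.3,265)}
for k in T:
  p,e=tri(ct,T[k],cs,S[k]); print(k,p.round(4),round(e,4))
  for h in (.055,.075,.095,.115):
    q=onplane(ct,*T[k],h-.006); print("   ",h,q.round(4),"side top",proj(cs,[*q[:2],h]).round(0),"base",proj(cs,[*q[:2],0]).round(0))
hsv=cv2.cvtColor(t,cv2.COLOR_BGR2HSV);
# marks: bright, closed by black rim
g=t.max(2); roi=np.zeros_like(g);roi[140:210,170:305]=1
M=[]
for b in sorted(blobs((g>130)&(roi>0),150,900),key=lambda b:-b[0]):
  p=onplane(ct,b[0],b[1],.006);M.append(p);print("mark",np.round(b[:3],1),p.round(4))
print(t[170,194],t[175,170],t[184,310])
bar=[b for b in blobs(g<60,100,2000) if abs(b[0]-313)<5][0]
bx=cv2.boxPoints(cv2.minAreaRect(bar[3]));print(bx.round(1).tolist());print([onplane(ct,*p,.116).round(4).tolist() for p in bx])
print("bar",onplane(ct,bar[0],bar[1],.112))
w=(hsv[...,1]>90)&(hsv[...,0]<25); 
for b in blobs(w,300,3000):
  if 225<b[1]<270: print("rest",b[:3],[onplane(ct,*p,.036).round(4).tolist() for p in cv2.boxPoints(cv2.minAreaRect(b[3]))])
```

```text
A [0.4454 0.2219 0.0821] 0.0006
    0.055 [0.4474 0.2295 0.049 ] side top [173. 133.] base [175. 155.]
    0.075 [0.446  0.2249 0.069 ] side top [172. 125.] base [175. 156.]
    0.095 [0.4447 0.2204 0.089 ] side top [171. 118.] base [175. 157.]
    0.115 [0.4433 0.2159 0.109 ] side top [170. 110.] base [175. 158.]
B [0.4418 0.1052 0.0447] 0.0004
    0.055 [0.4417 0.1047 0.049 ] side top [184. 161.] base [186. 185.]
    0.075 [0.4405 0.1028 0.069 ] side top [183. 153.] base [186. 185.]
    0.095 [0.4392 0.1009 0.089 ] side top [182. 144.] base [186. 186.]
    0.115 [0.4379 0.0989 0.109 ] side top [181. 135.] base [185. 187.]
C [ 0.4513 -0.0085  0.1043] 0.0026
    0.055 [ 0.4542 -0.0095  0.049 ] side top [207. 191.] base [208. 216.]
    0.075 [ 0.4527 -0.009   0.069 ] side top [205. 182.] base [207. 216.]
    0.095 [ 0.4512 -0.0086  0.089 ] side top [203. 172.] base [206. 216.]
    0.115 [ 0.4497 -0.0081  0.109 ] side top [202. 162.] base [205. 216.]
D [ 0.4615 -0.2203  0.0642] 0.0005
    0.055 [ 0.463  -0.2241  0.049 ] side top [254. 271.] base [254. 298.]
    0.075 [ 0.4613 -0.2192  0.069 ] side top [252. 259.] base [252. 296.]
    0.095 [ 0.4596 -0.2143  0.089 ] side top [250. 246.] base [250. 294.]
    0.115 [ 0.4579 -0.2094  0.109 ] side top [247. 233.] base [247. 292.]
mark [284.6 180.4 364. ] [ 0.6105 -0.069   0.006 ]
mark [254.4 176.8 361.5] [ 0.6204 -0.      0.006 ]
mark [224.  173.5 364. ] [0.6299 0.0694 0.006 ]
mark [193.8 170.1 359. ] [0.6395 0.1388 0.006 ]
[131 146 151] [101 107 102] [55 59 60]
[[300.6000061035156, 246.3000030517578], [301.5, 239.10000610351562], [327.5, 242.1999969482422], [326.6000061035156, 249.39999389648438]]
[[0.4504, -0.0873, 0.116], [0.4647, -0.0896, 0.116], [0.4571, -0.1416, 0.116], [0.4428, -0.1392, 0.116]]
bar [ 0.45431217 -0.11409131  0.112     ]
```

Triangulated heights settle the identities: A=95, B=55, C=115, D=75. The row runs 7.9° off y, and mark spacing comes out at 70 mm, as it must. Holder is predicted at (0.598,−0.158). I turn the tool so the fingers close across the row.

>>> {"op": "move_arm", "data": {
  "motion": [0, 0, -0.1475, 0, 0, 0, 1, 0, 0, -0.1475, 0, 0, 0, 1, 0, 0, -0.1475, 0, 0, 0, 1, 0, 0, -0.1475, 0, 0, 0, 1, 0, 0, -0.1475, 0, 0, 0, 1, 0, 0, -0.1475, 0, 0, 0, 1, 0, 0, -0.1475, 0, 0, 0, 1, 0, 0, -0.1475, 0, 0, 0, 1, 0, 0, -0.1475, 0, 0, 0, 1, 0, 0, 0, 0, 0, 0, 1]
}}

```text
time: 0.93
tool_pos: [0.2084, -0.5087, 0.2048]
ee_rot: [-3.141, -0.001, 1.433]
wrist_force: [0.3, -0.6, -0.0]
width: 0.094
finger_force: 0.0
```

```bash
cat >> h.py <<'E'
def to(x,y,zgrasp=None):
    o=robot.get_obs();r=o["ee_rot"];p=o["tool_pos"]
    from scipy.spatial.transform import Rotation as Ro
    R=Ro.from_euler("xyz",r).as_matrix()
    d=np.array([x,y,p[2] if zgrasp is None else zgrasp-.019])-p
    return (R.T@d*1000).round(1)
def st():
    o=robot.get_obs();print(round(o["time"],2),o["tool_pos"].round(4),o["ee_rot"].round(4),"w",round(o["width"],4),"F",o["wrist_force"].round(1),"ff",round(o["finger_force"],1),o["joint_positions"].round(2))
E
python3 -c "
from h import *
st();print(to(.4545,-.114));print(to(.4545,-.18));print(robot.tcp_to_grasp)"
```

```text
0.93 [ 0.2084 -0.5087  0.2048] [-3.1411e+00 -1.1000e-03  1.4332e+00] w 0.094 F [ 0.3 -0.6 -0. ] ff 0.0 [-1.29  0.09  1.37 -0.    1.68 -1.15]
[4.247e+02 1.897e+02 4.000e-01]
[3.593e+02 1.987e+02 3.000e-01]
-0.0188
```

>>> {"op": "move_arm", "data": {
  "motion": [0, 0, 0, 0.353, 0.158, 0, 1, 0, 0, 0, 0.353, 0.158, 0, 1, 0, 0, 0, 0.353, 0.158, 0, 1, 0, 0, 0, 0.353, 0.158, 0, 1, 0, 0, 0, 0.353, 0.158, 0, 1, 0, 0, 0, 0.353, 0.158, 0, 1, 0, 0, 0, 0.353, 0.158, 0, 1, 0, 0, 0, 0.353, 0.158, 0, 1, 0, 0, 0, 0.353, 0.158, 0, 1, 0, 0, 0, 0.353, 0.158, 0, 1, 0, 0, 0, 0.353, 0.158, 0, 1, 0, 0, 0, 0.353, 0.158, 0, 1]
}}

```text
time: 1.93
tool_pos: [0.4556, -0.1139, 0.2054]
ee_rot: [3.141, 0.0, 1.428]
wrist_force: [1.3, -0.6, -0.8]
width: 0.0939
finger_force: 0.0
```

```bash
python3 -c "
from h import *
c=robot.get_calibration('wrist');w=robot.snapshot('wrist');cv2.imwrite('pics/w1.png',w[:,:,::-1])
st();print(to(.4545,-.114));print(c);print(proj(c,[.4545,-.114,.116]),proj(c,[.598,-.158,.006]))"
```

```text
1.98 [ 0.4586 -0.1078  0.2051] [ 3.1397 -0.0063  1.4357] w 0.0939 F [0.4 2.7 0.4] ff 0.0 [-0.36 -0.09  1.55  0.01  1.68 -0.22]
[-6.7 -3.2 -0. ]
{'fx': 271.473428903455, 'fy': 271.473428903455, 'cx': 254.62066710921613, 'cy': 191.67349826480663, 'k1': -0.04427049794341664, 'R': array([[ 9.89775174e-01, -1.42633405e-01,  9.03909240e-04],
       [-1.38141788e-01, -9.56989740e-01,  2.55122488e-01],
       [-3.55239573e-02, -2.52638773e-01, -9.66908320e-01]]), 't': array([-0.46667123, -0.07320621,  0.37783348])}
[254.17847858 194.30640455] [356.63533056 189.547064  ]
```

View pics/w1.png

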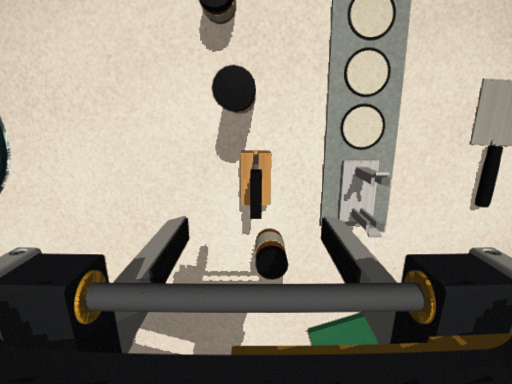

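The wrist view shows the bar at (256,193) in the rest, the jar_75 lid at (271,262), jar_115's at (234,88), and the holder at about (362,193) below mark circles in column 363–371. The arm was still settling, so I re-shoot and measure bar, marks and holder.

Run:
```python
from h import *
robot.snapshot('wrist')
st();c=robot.get_calibration('wrist');w=robot.snapshot('wrist')[:,:,::-1].copy();cv2.imwrite('pics/w2.png',w);st()
g=w.max(2);hsv=cv2.cvtColor(w,cv2.COLOR_BGR2HSV)
for b in blobs(g<50,100,4000):
  if b[1]<290 and 200<b[0]<300:
    bx=cv2.boxPoints(cv2.minAreaRect(b[3]));z=.116
    print("dark",np.round(b[:3],1),bx.round(1).tolist());
    if 160<b[1]<220:print([onplane(c,*p,.116).round(4).tolist() for p in bx])
for b in blobs((g>190)&(np.arange(512)[None,:]>335)&(np.arange(512)[None,:]<405),500,3000):
  print("m",np.round(b[:3],1),onplane(c,*b[:2],.006).round(4))
cv2.imwrite("pics/w2c.png",cv2.resize(w[130:250,220:400],None,fx=4,fy=4,interpolation=2))
```

```text
2.03 [ 0.4568 -0.1112  0.205 ] [-3.1416e+00 -2.2000e-03  1.4364e+00] w 0.0939 F [ 0.5 -0.4 -0.2] ff 0.0 [-0.36 -0.09  1.55  0.    1.68 -0.23]
2.08 [ 0.4557 -0.1136  0.205 ] [-3.1406e+00 -1.0000e-04  1.4343e+00] w 0.0938 F [-0.2  0.3 -0.3] ff 0.0 [-0.37 -0.09  1.55 -0.    1.68 -0.23]
dark [269.8 264.3 809. ] [[255.0, 248.0], [285.0, 248.0], [285.0, 281.0], [255.0, 281.0]]
dark [254.6 195.9 454. ] [[249.0, 172.0], [260.0, 172.0], [260.0, 220.0], [249.0, 220.0]]
[[0.4537, -0.0873, 0.116], [0.4646, -0.0888, 0.116], [0.458, -0.1395, 0.116], [0.4466, -0.138, 0.116]]
dark [ 233.9   91.5 1449. ] [[213.0, 69.0], [254.0, 69.0], [254.0, 114.0], [213.0, 114.0]]
dark [217.1   6.8 412. ] [[200.0, 0.0], [234.0, 0.0], [234.0, 16.0], [200.0, 16.0]]
m [ 361.9  129.7 1102.5] [ 0.6105 -0.0696  0.006 ]
m [ 393.   212.7 2697.5] [ 0.6525 -0.1966  0.006 ]
m [ 366.9   75.5 1254. ] [ 6.203e-01 -3.000e-04  6.000e-03]
m [ 371.6   18.6 1308.5] [0.6298 0.0676 0.006 ]
```

View pics/w2c.png

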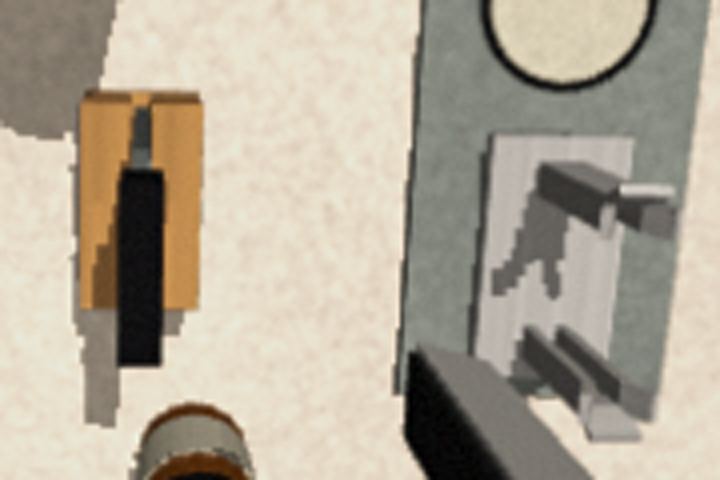

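The crop confirms the bar is parallel to the holder within about 0.5° and both guides stand in view. The bar centre is (0.4557,−0.1134), directly under the tool. Grasp the card now.

>>> {"op": "move_arm", "data": {
  "motion": [0, 0, 0, 0, 0, 0.25, 1, 0, 0, 0, 0, 0, 0.25, 1, 0, 0, 0, 0, 0, 0.25, 1, 0, 0, 0, 0, 0, 0.25, 1, 0, 0, 0, 0, 0, 0.17, 1, 0, 0, 0, 0, 0, 0, 1, 0, 0, 0, 0, 0, 0, 0, 0, 0, 0, 0, 0, 0, 0, 0, 0, 0, 0, 0, 0, 0, 0, 0, 0, 0, 0, 0, 0, 0, 0, 0, 0, 0, 0, 0, 0, 0, 0, 0, 0, 0, 0]
}}

```text
time: 3.08
tool_pos: [0.4556, -0.116, 0.0893]
ee_rot: [3.14, 0.0, 1.431]
wrist_force: [-0.7, 0.3, 0.0]
width: 0.0573
finger_force: 0.0
```

```bash
python3 -c "
from h import *
st();print(to(.598,-.1585))"
```

```text
3.08 [ 0.4556 -0.116   0.0893] [3.1400e+00 5.0000e-04 1.4314e+00] w 0.0573 F [-0.7  0.3  0. ] ff 0.0 [-0.37 -0.04  1.73 -0.    1.45 -0.23]
[-22.3 146.9   0.2]
```

>>> {"op": "move_arm", "data": {
  "motion": [0, 0, 0, 0, 0, 0, 0, 0, 0, 0, 0, 0, 0, 0, 0, 0, 0, 0, 0, 0, 0, 0, 0, 0, 0, 0, 0, 0, 0, 0, 0, 0, 0, 0, 0, 0, 0, 0, 0, 0, 0, 0, 0, 0, 0, 0, 0, 0, 0, 0, 0, 0, 0, 0, 0, 0, 0, 0, 0, 0, 0, 0, 0, 0, 0, 0, 0, 0, 0, 0]
}}

```text
time: 3.92
tool_pos: [0.4552, -0.1158, 0.0884]
ee_rot: [3.141, 0.0, 1.431]
wrist_force: [0.1, -1.2, 0.4]
width: 0.0118
finger_force: 30.0
```

>>> {"op": "move_arm", "data": {
  "motion": [0, 0, 0, 0, 0, -0.1, 0, 0, 0, 0, 0, 0, -0.2, 0, 0, 0, 0, 0, 0, -0.2, 0, 0, 0, 0, 0, 0, -0.2, 0, 0, 0, 0, 0, 0, -0.2, 0, 0, 0, 0, 0, 0, -0.2, 0, 0, 0, 0, 0, 0, 0, 0, 0, 0, 0, 0, 0, 0, 0, 0, 0, 0, 0, 0, 0, 0]
}}

```text
time: 4.67
tool_pos: [0.4545, -0.1156, 0.1975]
ee_rot: [-3.14, -0.0, 1.431]
wrist_force: [0.4, -0.3, -1.6]
width: 0.0118
finger_force: 30.0
```

Run:
```python
from h import *
st();c=robot.get_calibration('wrist');w=robot.snapshot('wrist')[:,:,::-1].copy();cv2.imwrite('pics/w3.png',w)
t=robot.snapshot('top')[:,:,::-1];cv2.imwrite('pics/t3.png',t)
print(to(.598,-.1585))
a=cv2.resize(w[100:300,200:420],(660,600));cv2.imwrite('pics/w3c.png',a)
b=cv2.resize(t[150:230,270:380],(770,560),interpolation=2);cv2.imwrite('pics/t3c.png',b)
for b in blobs(w.max(2)<50,100,6000):
  if 200<b[0]<300 and b[1]<300: print(np.round(b[:3],1),cv2.boundingRect(b[3]))
```

```text
4.67 [ 0.4545 -0.1156  0.1975] [-3.1398e+00 -3.0000e-04  1.4314e+00] w 0.0118 F [ 0.4 -0.3 -1.6] ff 30.0 [-0.37 -0.09  1.56 -0.    1.67 -0.23]
[-22.6 148.4  -0.5]
[ 254.7  247.  2174.5] (232, 197, 46, 90)
[ 234.6   85.3 1568.5] (213, 62, 44, 48)
[216.8   3.5 178. ] (202, 0, 30, 10)
```

View pics/w3c.png

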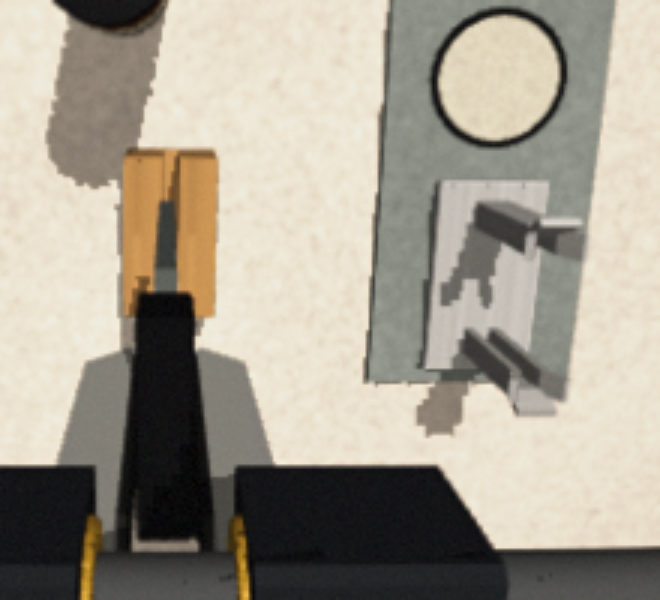

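View pics/t3c.png

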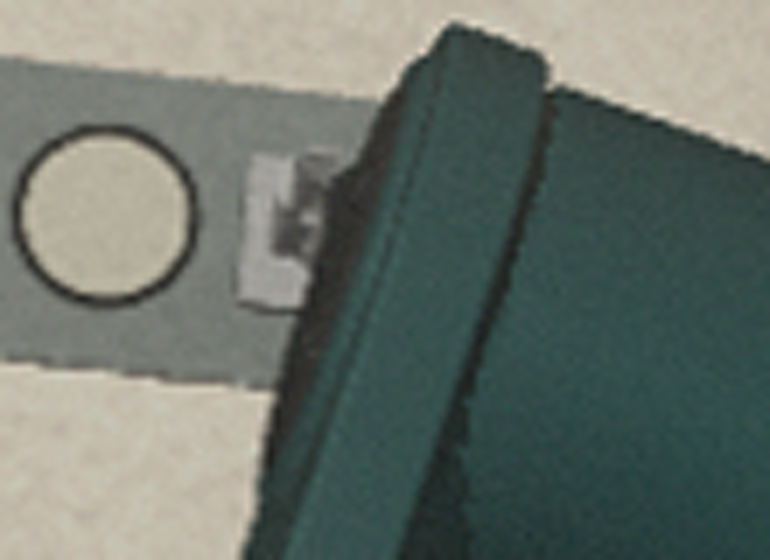

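Wrist crop: holder base corners at (440,181), (549,181) and (425,369), guides standing clear, and the held bar's front edge at row 294, columns 136–193. The top view is mostly blocked by the arm.

Run:
```python
from h import *
c=robot.get_calibration('wrist')
P=lambda x,y,z:onplane(c,200+(x-.5)/3,100+(y-.5)/3,z)
a,b,d=[P(*q,.014) for q in((440,181),(549,181),(425,369))];print(a.round(4),b.round(4),d.round(4))
e=np.array([.1385,.9904,0]);n=np.array([.9904,-.1385,0])
print("sizes",(b-a)@n,(a-d)@e,"centre",((a+b)/2-.045*e).round(4), ((a+d)/2+.025*n).round(4))
for u,v in ((528,240),(530,410)): print("guide-tip region",P(u,v,.080).round(4))
l,r=P(136,294,.225),P(193,294,.225);print(l.round(4),r.round(4),np.linalg.norm(r-l),"card centre",((l+r)/2-.025*e).round(4))
# plate far edge in rest row
```

```text
[ 0.5783 -0.1108  0.014 ] [ 0.6274 -0.1175  0.014 ] [ 0.5663 -0.1997  0.014 ]
sizes 0.04959192577786451 0.08975409628456918 centre [ 0.5966 -0.1587  0.014 ] [ 0.5971 -0.1587  0.014 ]
guide-tip region [ 0.5892 -0.1251  0.08  ]
guide-tip region [ 0.5884 -0.1945  0.08  ]
[ 0.4523 -0.085   0.225 ] [ 0.4632 -0.0865  0.225 ] 0.010978490900457459 card centre [ 0.4543 -0.1105  0.225 ]
```

>>> {"op": "move_arm", "data": {
  "motion": [0, 0, 0, -0.027, 0.148, 0, 0, 0, 0, 0, -0.054, 0.295, 0, 0, 0, 0, 0, -0.054, 0.295, 0, 0, 0, 0, 0, -0.054, 0.295, 0, 0, 0, 0, 0, -0.054, 0.295, 0, 0, 0, 0, 0, -0.027, 0.148, 0, 0, 0, 0, 0, 0, 0, 0.1, 0, 0, 0, 0, 0, 0, 0.1, 0, 0, 0, 0, 0, 0, 0, 0, 0, 0, 0, 0, 0, 0, 0, 0, 0, 0, 0, 0, 0, 0]
}}

```text
time: 5.68
tool_pos: [0.5965, -0.1626, 0.1784]
ee_rot: [-3.141, -0.0, 1.432]
wrist_force: [-0.1, -0.4, 0.4]
width: 0.0118
finger_force: 30.0
```

Run:
```python
from h import *
st();w=robot.snapshot('side')[:,:,::-1].copy();cv2.imwrite('pics/s4.png',w);print(to(.5966,-.1625))
x=robot.snapshot('wrist')[:,:,::-1]
cv2.imwrite('pics/s4c.png',np.hstack([cv2.resize(w[160:280,270:370],(500,600),interpolation=2),cv2.resize(x[130:330,200:300],(300,600),interpolation=2)]))
```

```text
5.68 [ 0.5965 -0.1626  0.1784] [-3.1409e+00 -1.0000e-04  1.4315e+00] w 0.0118 F [-0.1 -0.4  0.4] ff 30.0 [-0.36  0.25  1.24 -0.    1.65 -0.22]
[ 0.3 -0.3 -0. ]
```

View pics/s4c.png

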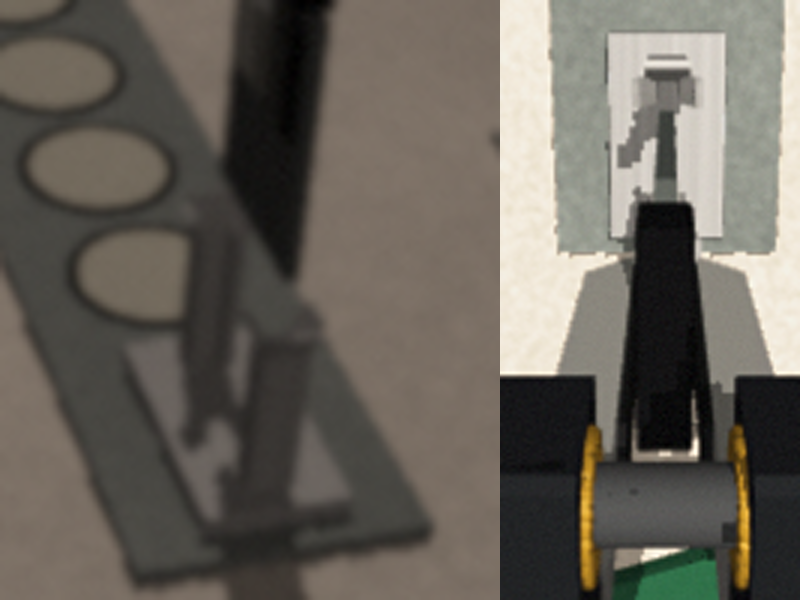

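In the side crop the dark card hangs above the holder, with its lower edge running from about (230,190) to (295,282). The wrist panel shows the plate's far edge lined up in x with the far guide (both ~666). I check the along-row offset numerically.

Run:
```python
from h import *
cs=robot.get_calibration('side');c=robot.get_calibration('wrist')
e=np.array([.1385,.9904,0]);n=np.array([.9904,-.1385,0])
T=np.array([.5965,-.1626,0])
for off in (.002,.004,.006):
  C=T+off*e+np.array([0,0,.096])
  print(off,[((proj(cs,C+s*.03*e)-[270,160])*5).round(0).tolist() for s in(1,-1)], "bar front wrist", ((proj(c,C+[0,0,.11]+.025*e)-[200,130])*3+[500,0]).round(0))
H=np.array([.597,-.1587,.08])
for s in(1,-1):print("guide",s,((proj(cs,H+s*.032*e)-[270,160])*5).round(0),((proj(c,H+s*.032*e)-[200,130])*3+[500,0]).round(0))
s=cv2.imread('pics/s4.png');print(s[195:222,327].max(1).tolist(),s[212,312:335].max(1).tolist())
```

```text
0.002 [[224.0, 164.0], [289.0, 275.0]] bar front wrist [664. 214.]
0.004 [[222.0, 160.0], [287.0, 271.0]] bar front wrist [664. 205.]
0.006 [[220.0, 157.0], [285.0, 267.0]] bar front wrist [664. 195.]
guide 1 [216. 197.] [663.  83.]
guide -1 [284. 317.] [663. 259.]
[21, 21, 21, 21, 20, 19, 20, 23, 22, 23, 22, 22, 23, 22, 23, 20, 25, 26, 25, 30, 45, 60, 72, 76, 74, 74, 74] [58, 56, 52, 48, 49, 54, 59, 68, 72, 74, 73, 66, 53, 36, 25, 26, 33, 57, 91, 113, 121, 123, 124]
```

Both agree on a ~4 mm offset, within the slot's slack. Lower gently.

>>> {"op": "move_arm", "data": {
  "motion": [0, 0, 0, 0, 0, 0.05, 0, 0, 0, 0, 0, 0, 0.05, 0, 0, 0, 0, 0, 0, 0.05, 0, 0, 0, 0, 0, 0, 0.05, 0, 0, 0, 0, 0, 0, 0.05, 0, 0, 0, 0, 0, 0, 0.05, 0, 0, 0, 0, 0, 0, 0.05, 0, 0, 0, 0, 0, 0, 0.05, 0, 0, 0, 0, 0, 0, 0, 0, 0, 0, 0, 0, 0, 0, 0]
}}

```text
time: 6.62
tool_pos: [0.5972, -0.1624, 0.1372]
ee_rot: [-3.14, -0.001, 1.432]
wrist_force: [1.3, 2.5, -2.6]
width: 0.0117
finger_force: 30.0
```

>>> {"op": "move_arm", "data": {
  "motion": [0, 0, 0, 0, 0, 0.05, 0, 0, 0, 0, 0, 0, 0.05, 0, 0, 0, 0, 0, 0, 0.05, 0, 0, 0, 0, 0, 0, 0.05, 0, 0, 0, 0, 0, 0, 0.05, 0, 0, 0, 0, 0, 0, 0.05, 0, 0, 0, 0, 0, 0, 0.05, 0, 0, 0, 0, 0, 0, 0.03, 0, 0, 0, 0, 0, 0, 0.03, 0, 0, 0, 0, 0, 0, 0, 0, 0, 0, 0, 0, 0, 0, 0]
}}

```text
time: 7.53
tool_pos: [0.5977, -0.1619, 0.0969]
ee_rot: [-3.141, -0.002, 1.432]
wrist_force: [0.8, 4.9, 1.0]
width: 0.0121
finger_force: 30.0
```

>>> {"op": "move_arm", "data": {
  "motion": [0, 0, 0, 0, 0, 0.02, 0, 0, 0, 0, 0, 0, 0.02, 0, 0, 0, 0, 0, 0, 0, 0]
}}

```text
time: 7.78
tool_pos: [0.5983, -0.162, 0.0966]
ee_rot: [3.139, -0.001, 1.432]
wrist_force: [-2.3, 7.5, 10.6]
width: 0.0119
finger_force: 30.0
```

Contact of about 10 N at the expected seated height: the card is seated. Release and rise.

>>> {"op": "move_arm", "data": {
  "motion": [0, 0, 0, 0, 0, -0.02, 1, 0, 0, 0, 0, 0, 0, 1, 0, 0, 0, 0, 0, 0, 1, 0, 0, 0, 0, 0, 0, 1, 0, 0, 0, 0, 0, 0, 1, 0, 0, 0, 0, 0, -0.1, 1, 0, 0, 0, 0, 0, -0.2, 1, 0, 0, 0, 0, 0, -0.3, 1, 0, 0, 0, 0, 0, -0.3, 1, 0, 0, 0, 0, 0, -0.2, 1, 0, 0, 0, 0, 0, 0, 1, 0, 0, 0, 0, 0, 0, 1]
}}

```text
time: 8.78
tool_pos: [0.5983, -0.1635, 0.2076]
ee_rot: [3.138, 0.001, 1.431]
wrist_force: [-0.4, 0.6, -0.3]
width: 0.0882
finger_force: 0.0
```

```bash
python3 -c "
from h import *
st();print(to(.4497,-.0085));
robot.snapshot('wrist');cv2.imwrite('pics/w5.png',robot.snapshot('wrist')[:,:,::-1])"
```

```text
8.78 [ 0.5983 -0.1635  0.2076] [3.1377e+00 1.2000e-03 1.4312e+00] w 0.0882 F [-0.4  0.6 -0.3] ff 0.0 [-0.36  0.24  1.19 -0.    1.71 -0.22]
[ 132.9 -168.7   -0.8]
```

>>> {"op": "move_arm", "data": {
  "motion": [0, 0, 0, 0.111, -0.141, 0, 1, 0, 0, 0, 0.222, -0.281, 0, 1, 0, 0, 0, 0.222, -0.281, 0, 1, 0, 0, 0, 0.222, -0.281, 0, 1, 0, 0, 0, 0.222, -0.281, 0, 1, 0, 0, 0, 0.222, -0.281, 0, 1, 0, 0, 0, 0.111, -0.141, 0, 1, 0, 0, 0, 0, 0, 0, 1, 0, 0, 0, 0, 0, 0, 1, 0, 0, 0, 0, 0, 0, 1]
}}

```text
time: 9.72
tool_pos: [0.449, -0.0082, 0.2043]
ee_rot: [-3.14, 0.001, 1.431]
wrist_force: [0.0, 0.0, -0.4]
width: 0.0937
finger_force: 0.0
```

Run:
```python
from h import *
c=robot.get_calibration('wrist');w=robot.snapshot('wrist')[:,:,::-1].copy();st()
print(to(.4497,-.0085))
for b in blobs(w.max(2)<50,100,6000):
  if 180<b[0]<330 and b[1]<300: print(np.round(b[:3],1),cv2.boundingRect(b[3]),[onplane(c,*b[:2],z).round(4).tolist() for z in (.112,.092,.072,.052)])
cv2.imwrite('pics/w6.png',np.hstack([cv2.resize(w,(400,300)),cv2.resize(cv2.imread('pics/w5.png'),(400,300))]))
```

```text
9.77 [ 0.4492 -0.0084  0.2044] [-3.1399e+00  5.0000e-04  1.4305e+00] w 0.0941 F [-0.3 -0.2 -0.7] ff 0.0 [-0.14 -0.14  1.59 -0.    1.69 -0.  ]
[-0.   0.5 -0. ]
[ 256.1  192.5 1201. ] (237, 172, 39, 42) [[0.4498, -0.0074, 0.112], [0.4492, -0.0127, 0.092], [0.4485, -0.018, 0.072], [0.4479, -0.0233, 0.052]]
[235.8  87.3 965. ] (219, 69, 34, 38) [[0.4451, 0.0971, 0.112], [0.4441, 0.0995, 0.092], [0.4431, 0.1019, 0.072], [0.4421, 0.1043, 0.052]]
```

View pics/w6.png

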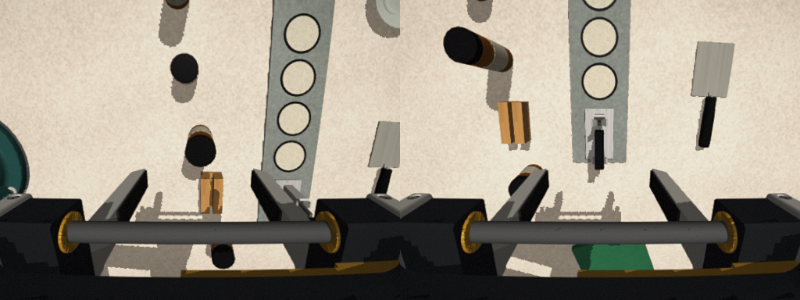

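Left: the lid sits directly under the tool, measured (0.4498,−0.0074). Right: the card stands between both guides. Descend and grip jar_115.

>>> {"op": "move_arm", "data": {
  "motion": [0, 0, 0, 0, 0, 0.2, 1, 0, 0, 0, 0, 0, 0.3, 1, 0, 0, 0, 0, 0, 0.4, 1, 0, 0, 0, 0, 0, 0.3, 1, 0, 0, 0, 0, 0, 0.2, 1, 0, 0, 0, 0, 0, 0.13, 1, 0, 0, 0, 0, 0, 0, 0, 0, 0, 0, 0, 0, 0, 0, 0, 0, 0, 0, 0, 0, 0, 0, 0, 0, 0, 0, 0, 0, 0, 0, 0, 0, 0, 0, 0, 0, 0, 0, 0, 0, 0, 0]
}}

```text
time: 10.77
tool_pos: [0.4498, -0.0079, 0.0536]
ee_rot: [3.139, 0.0, 1.431]
wrist_force: [0.8, 1.0, 0.2]
width: 0.0574
finger_force: 0.0
```

>>> {"op": "move_arm", "data": {
  "motion": [0, 0, 0, 0, 0, 0, 0, 0, 0, 0, 0, 0, 0, 0, 0, 0, 0, 0, 0, 0, 0, 0, 0, 0, 0, 0, 0, 0, 0, 0, 0, 0, 0, 0, 0]
}}

```text
time: 11.18
tool_pos: [0.4494, -0.0078, 0.0529]
ee_rot: [3.141, 0.0, 1.431]
wrist_force: [1.0, -0.2, 1.8]
width: 0.042
finger_force: 30.0
```

```bash
python3 -c "
from h import *
st()
e=np.array([.1385,.9904]);
print(to(*(np.array([.6105,-.0693])),.07))"
```

```text
11.18 [ 0.4494 -0.0078  0.0529] [3.1405e+00 1.0000e-04 1.4315e+00] w 0.042 F [ 1.  -0.2  1.8] ff 30.0 [-0.14 -0.05  1.82 -0.    1.37 -0.  ]
[-38.6 168.1   2.1]
```

>>> {"op": "move_arm", "data": {
  "motion": [0, 0, 0, 0, 0, -0.1, 0, 0, 0, 0, 0, 0, -0.25, 0, 0, 0, 0, 0, 0, -0.25, 0, 0, 0, 0, -0.039, 0.168, 0, 0, 0, 0, 0, -0.077, 0.336, 0, 0, 0, 0, 0, -0.077, 0.336, 0, 0, 0, 0, 0, -0.077, 0.336, 0, 0, 0, 0, 0, -0.077, 0.336, 0, 0, 0, 0, 0, -0.039, 0.168, 0, 0, 0, 0, 0, 0, 0, 0.15, 0, 0, 0, 0, 0, 0, 0.15, 0, 0, 0, 0, 0, 0, 0.1, 0]
}}

```text
time: 12.18
tool_pos: [0.6091, -0.0693, 0.0704]
ee_rot: [-3.138, -0.0, 1.431]
wrist_force: [0.2, 0.8, -1.6]
width: 0.0419
finger_force: 30.0
```

>>> {"op": "move_arm", "data": {
  "motion": [0, 0, 0, 0, 0, 0.05, 0, 0, 0, 0, 0, 0, 0, 0, 0, 0, 0, 0, 0, 0, 0, 0, 0, 0, 0, 0, 0, 0]
}}

```text
time: 12.52
tool_pos: [0.6104, -0.0693, 0.0687]
ee_rot: [3.14, 0.0, 1.432]
wrist_force: [-0.5, -0.5, -1.3]
width: 0.0417
finger_force: 30.0
```

```bash
python3 -c "
from h import *
st()
print(to(.6105,-.0693,.0779))"
```

```text
12.52 [ 0.6104 -0.0693  0.0687] [3.1398e+00 2.0000e-04 1.4315e+00] w 0.0417 F [-0.5 -0.5 -1.3] ff 30.0 [-0.21  0.29  1.41 -0.    1.44 -0.07]
[0.  0.1 9.8]
```

>>> {"op": "move_arm", "data": {
  "motion": [0, 0, 0, 0, 0, 0.03, 0, 0, 0, 0, 0, 0, 0.03, 0, 0, 0, 0, 0, 0, 0.02, 0, 0, 0, 0, 0, 0, 0.01, 0, 0, 0, 0, 0, 0, 0.01, 0, 0, 0, 0, 0, 0, 0, 0, 0, 0, 0, 0, 0, 0, 0]
}}

```text
time: 13.1
tool_pos: [0.61, -0.0693, 0.0589]
ee_rot: [3.141, 0.0, 1.432]
wrist_force: [-3.9, 0.5, 4.4]
width: 0.0418
finger_force: 30.0
```

>>> {"op": "move_arm", "data": {
  "motion": [0, 0, 0, 0, 0, 0, 1, 0, 0, 0, 0, 0, 0, 1, 0, 0, 0, 0, 0, 0, 1, 0, 0, 0, 0, 0, 0, 1, 0, 0, 0, 0, 0, 0, 1, 0, 0, 0, 0, 0, -0.1, 1, 0, 0, 0, 0, 0, -0.25, 1, 0, 0, 0, 0, 0, -0.35, 1, 0, 0, 0, 0, 0, -0.35, 1, 0, 0, 0, 0, 0, -0.25, 1, 0, 0, 0, 0, 0, -0.1, 1, 0, 0, 0, 0, 0, 0, 1]
}}

```text
time: 14.1
tool_pos: [0.6117, -0.0696, 0.2019]
ee_rot: [3.134, 0.001, 1.431]
wrist_force: [-1.0, 0.1, -0.0]
width: 0.0941
finger_force: 0.0
```

```bash
python3 -c "
from h import *
st()
print(to(.4447,.2204))"
```

```text
14.1 [ 0.6117 -0.0696  0.2019] [3.1338e+00 6.0000e-04 1.4314e+00] w 0.0941 F [-1.   0.1 -0. ] ff 0.0 [-0.21  0.23  1.22 -0.    1.69 -0.07]
[ 264.  -205.7   -1.8]
```

>>> {"op": "move_arm", "data": {
  "motion": [0, 0, 0, 0.147, -0.114, 0, 1, 0, 0, 0, 0.293, -0.227, 0, 1, 0, 0, 0, 0.293, -0.227, 0, 1, 0, 0, 0, 0.293, -0.227, 0, 1, 0, 0, 0, 0.293, -0.227, 0, 1, 0, 0, 0, 0.293, -0.227, 0, 1, 0, 0, 0, 0.293, -0.227, 0, 1, 0, 0, 0, 0.293, -0.227, 0, 1, 0, 0, 0, 0.293, -0.227, 0, 1, 0, 0, 0, 0.147, -0.114, 0, 1, 0, 0, 0, 0, 0, 0, 1, 0, 0, 0, 0, 0, 0, 1]
}}

```text
time: 15.1
tool_pos: [0.443, 0.2205, 0.1953]
ee_rot: [-3.139, 0.002, 1.434]
wrist_force: [0.5, 0.1, 0.4]
width: 0.0942
finger_force: 0.0
```

```bash
cat >> h.py <<'E'
def look(z,name):
    for _ in range(3): robot.snapshot('wrist')
    c=robot.get_calibration('wrist');w=robot.snapshot('wrist')[:,:,::-1].copy();st();cv2.imwrite(name,w)
    for b in blobs(w.max(2)<50,100,6000):
        if 150<b[0]<350 and b[1]<300: print(np.round(b[:3],1),cv2.boundingRect(b[3]),onplane(c,*b[:2],z).round(4),to(*onplane(c,*b[:2],z)[:2]))
E
python3 -c "
from h import *
look(.09,'pics/w7.png')"
```

```text
15.3 [0.4447 0.2191 0.1966] [-3.1407e+00  1.1000e-03  1.4294e+00] w 0.0942 F [-0.5 -0.2  0.4] ff 0.0 [ 0.34 -0.03  1.51 -0.    1.66  0.49]
[265.2 263.4 752. ] (251, 248, 30, 32) [0.4434 0.1293 0.09  ] [-89.1  11.4   0.1]
[ 255.6  186.3 1108. ] (237, 167, 38, 40) [0.4453 0.223  0.09  ] [ 3.9  0.1 -0. ]
```

>>> {"op": "move_arm", "data": {
  "motion": [0, 0, 0, 0.025, 0, 0.2, 1, 0, 0, 0, 0, 0, 0.3, 1, 0, 0, 0, 0, 0, 0.4, 1, 0, 0, 0, 0, 0, 0.3, 1, 0, 0, 0, 0, 0, 0.2, 1, 0, 0, 0, 0, 0, 0.15, 1, 0, 0, 0, 0, 0, 0, 0, 0, 0, 0, 0, 0, 0, 0, 0, 0, 0, 0, 0, 0, 0, 0, 0, 0, 0, 0, 0, 0, 0, 0, 0, 0, 0, 0, 0, 0, 0, 0, 0, 0, 0, 0]
}}

```text
time: 16.3
tool_pos: [0.4454, 0.2231, 0.0437]
ee_rot: [3.139, -0.001, 1.431]
wrist_force: [-0.9, -0.3, 0.8]
width: 0.0573
finger_force: 0.0
```

>>> {"op": "move_arm", "data": {
  "motion": [0, 0, 0, 0, 0, 0, 0, 0, 0, 0, 0, 0, 0, 0, 0, 0, 0, 0, 0, 0, 0, 0, 0, 0, 0, 0, 0, 0, 0, 0, 0, 0, 0, 0, 0]
}}

```text
time: 16.72
tool_pos: [0.445, 0.2229, 0.0429]
ee_rot: [3.14, -0.0, 1.431]
wrist_force: [0.3, -0.2, 2.7]
width: 0.0415
finger_force: 30.0
```

```bash
python3 -c "
from h import *
st()
print(to(.6203,-.0002))"
```

```text
16.72 [0.445  0.2229 0.0429] [ 3.1404e+00 -3.0000e-04  1.4315e+00] w 0.0415 F [ 0.3 -0.2  2.7] ff 30.0 [ 0.35  0.06  1.73 -0.    1.35  0.49]
[-1.966e+02  2.046e+02  2.000e-01]
```

>>> {"op": "move_arm", "data": {
  "motion": [0, 0, 0, 0, 0, -0.1, 0, 0, 0, 0, 0, 0, -0.25, 0, 0, 0, 0, 0, 0, -0.25, 0, 0, 0, 0, -0.123, 0.128, 0, 0, 0, 0, 0, -0.246, 0.256, 0, 0, 0, 0, 0, -0.246, 0.256, 0, 0, 0, 0, 0, -0.246, 0.256, 0, 0, 0, 0, 0, -0.246, 0.256, 0, 0, 0, 0, 0, -0.246, 0.256, 0, 0, 0, 0, 0, -0.246, 0.256, 0, 0, 0, 0, 0, -0.246, 0.256, 0, 0, 0, 0, 0, -0.123, 0.128, 0, 0]
}}

```text
time: 17.72
tool_pos: [0.6213, -0.0042, 0.1018]
ee_rot: [-3.141, 0.002, 1.428]
wrist_force: [-0.7, 0.6, -1.4]
width: 0.0419
finger_force: 30.0
```

>>> {"op": "move_arm", "data": {
  "motion": [0, 0, 0, 0, 0, 0, 0, 0, 0, 0, 0, 0, 0.15, 0, 0, 0, 0, 0, 0, 0.15, 0, 0, 0, 0, 0, 0, 0.1, 0, 0, 0, 0, 0, 0, 0.05, 0, 0, 0, 0, 0, 0, 0, 0, 0, 0, 0, 0, 0, 0, 0, 0, 0, 0, 0, 0, 0, 0]
}}

```text
time: 18.38
tool_pos: [0.6205, -0.0002, 0.0586]
ee_rot: [3.14, -0.0, 1.432]
wrist_force: [0.5, 0.1, -1.2]
width: 0.0414
finger_force: 30.0
```

```bash
python3 -c "
from h import *
st()
print(to(.6203,-.0002,.0679))"
```

```text
18.38 [ 6.205e-01 -2.000e-04  5.860e-02] [ 3.1400e+00 -1.0000e-04  1.4319e+00] w 0.0414 F [ 0.5  0.1 -1.2] ff 30.0 [-0.09  0.31  1.4   0.    1.43  0.05]
[-0.  -0.2  9.7]
```

>>> {"op": "move_arm", "data": {
  "motion": [0, 0, 0, 0, 0, 0.03, 0, 0, 0, 0, 0, 0, 0.03, 0, 0, 0, 0, 0, 0, 0.02, 0, 0, 0, 0, 0, 0, 0.01, 0, 0, 0, 0, 0, 0, 0.01, 0, 0, 0, 0, 0, 0, 0, 0, 0, 0, 0, 0, 0, 0, 0]
}}

```text
time: 18.97
tool_pos: [0.6201, -0.0005, 0.049]
ee_rot: [3.141, 0.0, 1.431]
wrist_force: [-3.2, -0.1, 5.0]
width: 0.0417
finger_force: 30.0
```

>>> {"op": "move_arm", "data": {
  "motion": [0, 0, 0, 0, 0, 0, 1, 0, 0, 0, 0, 0, 0, 1, 0, 0, 0, 0, 0, 0, 1, 0, 0, 0, 0, 0, 0, 1, 0, 0, 0, 0, 0, 0, 1, 0, 0, 0, 0, 0, -0.1, 1, 0, 0, 0, 0, 0, -0.25, 1, 0, 0, 0, 0, 0, -0.35, 1, 0, 0, 0, 0, 0, -0.35, 1, 0, 0, 0, 0, 0, -0.3, 1, 0, 0, 0, 0, 0, -0.15, 1, 0, 0, 0, 0, 0, 0, 1]
}}

```text
time: 19.97
tool_pos: [0.6226, -0.0007, 0.2044]
ee_rot: [3.13, -0.0, 1.431]
wrist_force: [0.2, -0.9, 0.1]
width: 0.0937
finger_force: 0.0
```

```bash
python3 -c "
from h import *
st()
print(to(.4613,-.218))"
```

```text
19.97 [ 0.6226 -0.0007  0.2044] [ 3.1301e+00 -5.0000e-04  1.4314e+00] w 0.0937 F [ 0.2 -0.9  0.1] ff 0.0 [-0.09  0.24  1.2  -0.    1.69  0.05]
[-237.6 -129.5   -1.6]
```

>>> {"op": "move_arm", "data": {
  "motion": [0, 0, 0, -0.17, -0.091, 0, 1, 0, 0, 0, -0.339, -0.182, 0, 1, 0, 0, 0, -0.339, -0.182, 0, 1, 0, 0, 0, -0.339, -0.182, 0, 1, 0, 0, 0, -0.339, -0.182, 0, 1, 0, 0, 0, -0.339, -0.182, 0, 1, 0, 0, 0, -0.339, -0.182, 0, 1, 0, 0, 0, -0.17, -0.091, 0, 1, 0, 0, 0, 0, 0, 0, 1, 0, 0, 0, 0, 0, 0, 1]
}}

```text
time: 20.8
tool_pos: [0.46, -0.2182, 0.1963]
ee_rot: [-3.14, -0.001, 1.429]
wrist_force: [0.1, -0.4, -0.1]
width: 0.094
finger_force: 0.0
```

```bash
python3 -c "
from h import *
look(.072,'pics/w8.png')"
```

```text
21.0 [ 0.4614 -0.2168  0.197 ] [-3.1410e+00 -7.0000e-04  1.4333e+00] w 0.0939 F [-0.5  0.3  0.2] ff 0.0 [-0.55 -0.    1.48  0.    1.66 -0.41]
[255.8 188.3 954.5] (239, 170, 35, 37) [ 0.4616 -0.2196  0.072 ] [-2.8  0.6 -0. ]
[346.7  52.8 102. ] (341, 36, 21, 27) [ 0.5748 -0.0891  0.072 ] [142.   94.8   0. ]
[346.8  49.3 198. ] (333, 19, 46, 53) [ 0.5751 -0.0858  0.072 ] [145.3  94.7   0. ]
```

>>> {"op": "move_arm", "data": {
  "motion": [0, 0, 0, -0.026, 0.005, 0.2, 1, 0, 0, 0, 0, 0, 0.3, 1, 0, 0, 0, 0, 0, 0.4, 1, 0, 0, 0, 0, 0, 0.35, 1, 0, 0, 0, 0, 0, 0.25, 1, 0, 0, 0, 0, 0, 0.15, 1, 0, 0, 0, 0, 0, 0, 0, 0, 0, 0, 0, 0, 0, 0, 0, 0, 0, 0, 0, 0, 0, 0, 0, 0, 0, 0, 0, 0, 0, 0, 0, 0, 0, 0, 0, 0, 0, 0, 0, 0, 0, 0]
}}

```text
time: 22.0
tool_pos: [0.4619, -0.221, 0.034]
ee_rot: [3.139, 0.001, 1.432]
wrist_force: [-0.4, 0.5, -0.1]
width: 0.0573
finger_force: 0.0
```

>>> {"op": "move_arm", "data": {
  "motion": [0, 0, 0, 0, 0, 0, 0, 0, 0, 0, 0, 0, 0, 0, 0, 0, 0, 0, 0, 0, 0, 0, 0, 0, 0, 0, 0, 0, 0, 0, 0, 0, 0, 0, 0]
}}

```text
time: 22.42
tool_pos: [0.4613, -0.2208, 0.0329]
ee_rot: [3.141, 0.0, 1.431]
wrist_force: [0.7, -0.3, 1.7]
width: 0.0418
finger_force: 30.0
```

```bash
python3 -c "
from h import *
st()
print(to(.6299,.0688))"
```

```text
22.42 [ 0.4613 -0.2208  0.0329] [3.1407e+00 4.0000e-04 1.4313e+00] w 0.0418 F [ 0.7 -0.3  1.7] ff 30.0 [-0.56  0.1   1.71 -0.    1.33 -0.42]
[310.2 126.7  -0. ]
```

>>> {"op": "move_arm", "data": {
  "motion": [0, 0, 0, 0, 0, -0.1, 0, 0, 0, 0, 0, 0, -0.3, 0, 0, 0, 0, 0, 0, -0.3, 0, 0, 0, 0, 0.193, 0, 0, 0, 0, 0, 0, 0.386, 0, 0, 0, 0, 0, 0, 0.386, 0, 0, 0, 0, 0, 0, 0.386, 0, 0, 0, 0, 0, 0, 0.386, 0, 0, 0, 0, 0, 0, 0.386, 0, 0, 0, 0, 0, 0, 0.386, 0, 0, 0, 0, 0, 0, 0.386, 0, 0, 0, 0, 0, 0, 0.193, 0, 0, 0]
}}

```text
time: 23.42
tool_pos: [0.5035, 0.0892, 0.1027]
ee_rot: [-3.141, -0.002, 1.435]
wrist_force: [0.4, -0.3, -1.3]
width: 0.0421
finger_force: 30.0
```

>>> {"op": "move_arm", "data": {
  "motion": [0, 0, 0, 0, 0.158, 0, 0, 0, 0, 0, 0, 0.317, 0, 0, 0, 0, 0, 0, 0.317, 0, 0, 0, 0, 0, 0, 0.317, 0, 0, 0, 0, 0, 0, 0.158, 0, 0, 0, 0, 0, 0, 0, 0, 0, 0, 0, 0, 0, 0, 0.15, 0, 0, 0, 0, 0, 0, 0.2, 0, 0, 0, 0, 0, 0, 0.15, 0, 0, 0, 0, 0, 0, 0.05, 0, 0, 0, 0, 0, 0, 0, 0, 0, 0, 0, 0, 0, 0, 0]
}}

```text
time: 24.42
tool_pos: [0.629, 0.0678, 0.0479]
ee_rot: [-3.141, 0.0, 1.432]
wrist_force: [-0.4, -1.6, -0.5]
width: 0.0417
finger_force: 30.0
```

```bash
python3 -c "
from h import *
st()
print(to(.6297,.0676,.0579))"
```

```text
24.42 [0.629  0.0678 0.0479] [-3.1413e+00  1.0000e-04  1.4315e+00] w 0.0417 F [-0.4 -1.6 -0.5] ff 30.0 [ 0.02  0.35  1.38 -0.    1.42  0.16]
[-0.   0.7  9. ]
```

>>> {"op": "move_arm", "data": {
  "motion": [0, 0, 0, 0, 0, 0.03, 0, 0, 0, 0, 0, 0, 0.03, 0, 0, 0, 0, 0, 0, 0.02, 0, 0, 0, 0, 0, 0, 0.01, 0, 0, 0, 0, 0, 0, 0.01, 0, 0, 0, 0, 0, 0, 0, 0, 0, 0, 0, 0, 0, 0, 0]
}}

```text
time: 25.0
tool_pos: [0.6296, 0.0677, 0.0389]
ee_rot: [3.141, -0.0, 1.431]
wrist_force: [-1.6, 0.2, 5.5]
width: 0.0416
finger_force: 30.0
```

>>> {"op": "move_arm", "data": {
  "motion": [0, 0, 0, 0, 0, 0, 1, 0, 0, 0, 0, 0, 0, 1, 0, 0, 0, 0, 0, 0, 1, 0, 0, 0, 0, 0, 0, 1, 0, 0, 0, 0, 0, 0, 1, 0, 0, 0, 0, 0, -0.1, 1, 0, 0, 0, 0, 0, -0.25, 1, 0, 0, 0, 0, 0, -0.35, 1, 0, 0, 0, 0, 0, -0.35, 1, 0, 0, 0, 0, 0, -0.35, 1, 0, 0, 0, 0, 0, -0.2, 1, 0, 0, 0, 0, 0, 0, 1]
}}

```text
time: 26.0
tool_pos: [0.6324, 0.0677, 0.2059]
ee_rot: [3.128, -0.002, 1.431]
wrist_force: [0.6, 0.2, 1.1]
width: 0.0943
finger_force: 0.0
```

```bash
python3 -c "
from h import *
st()
print(to(.4417,.105))"
```

```text
26.0 [0.6324 0.0677 0.2059] [ 3.1282e+00 -2.1000e-03  1.4315e+00] w 0.0943 F [0.6 0.2 1.1] ff 0.0 [ 0.02  0.27  1.16 -0.    1.7   0.16]
[  10.4 -194.    -2.6]
```

>>> {"op": "move_arm", "data": {
  "motion": [0, 0, 0, 0.01, -0.192, 0, 1, 0, 0, 0, 0.02, -0.383, 0, 1, 0, 0, 0, 0.02, -0.383, 0, 1, 0, 0, 0, 0.02, -0.383, 0, 1, 0, 0, 0, 0.02, -0.383, 0, 1, 0, 0, 0, 0.01, -0.192, 0, 1, 0, 0, 0, 0, 0, 0, 1, 0, 0, 0, 0, 0, 0, 1]
}}

```text
time: 26.67
tool_pos: [0.4405, 0.1043, 0.1971]
ee_rot: [3.141, 0.0, 1.432]
wrist_force: [0.4, 0.0, 0.2]
width: 0.0939
finger_force: 0.0
```

```bash
python3 -c "
from h import *
look(.052,'pics/w9.png')"
```

```text
26.87 [0.442  0.1038 0.1969] [-3.1409e+00  4.0000e-04  1.4307e+00] w 0.0939 F [ 0.3  0.6 -0.1] ff 0.0 [ 0.11 -0.13  1.6  -0.    1.67  0.25]
[254.8 180.7 837. ] (239, 164, 33, 34) [0.4418 0.1057 0.052 ] [ 1.8 -0.5 -0. ]
```

>>> {"op": "move_arm", "data": {
  "motion": [0, 0, 0, 0.015, 0, 0.2, 1, 0, 0, 0, 0, 0, 0.35, 1, 0, 0, 0, 0, 0, 0.4, 1, 0, 0, 0, 0, 0, 0.4, 1, 0, 0, 0, 0, 0, 0.3, 1, 0, 0, 0, 0, 0, 0.14, 1, 0, 0, 0, 0, 0, 0, 0, 0, 0, 0, 0, 0, 0, 0, 0, 0, 0, 0, 0, 0, 0, 0, 0, 0, 0, 0, 0, 0, 0, 0, 0, 0, 0, 0, 0, 0, 0, 0, 0, 0, 0, 0]
}}

```text
time: 27.87
tool_pos: [0.4424, 0.1057, 0.0199]
ee_rot: [3.139, -0.001, 1.431]
wrist_force: [0.8, 0.3, 1.2]
width: 0.0576
finger_force: 0.0
```

>>> {"op": "move_arm", "data": {
  "motion": [0, 0, 0, 0, 0, 0, 0, 0, 0, 0, 0, 0, 0, 0, 0, 0, 0, 0, 0, 0, 0, 0, 0, 0, 0, 0, 0, 0, 0, 0, 0, 0, 0, 0, 0]
}}

```text
time: 28.28
tool_pos: [0.4416, 0.1057, 0.0189]
ee_rot: [3.141, -0.0, 1.431]
wrist_force: [0.1, 0.4, 3.1]
width: 0.0417
finger_force: 30.0
```

```bash
python3 -c "
from h import *
st()
print(to(.6394,.138))"
```

```text
28.28 [0.4416 0.1057 0.0189] [ 3.1407e+00 -1.0000e-04  1.4315e+00] w 0.0417 F [0.1 0.4 3.1] ff 30.0 [ 0.11 -0.01  1.85 -0.    1.3   0.25]
[ 59.5 191.4   0.2]
```

>>> {"op": "move_arm", "data": {
  "motion": [0, 0, 0, 0, 0, -0.1, 0, 0, 0, 0, 0, 0, -0.25, 0, 0, 0, 0, 0, 0, -0.25, 0, 0, 0, 0, 0.05, 0.159, 0, 0, 0, 0, 0, 0.099, 0.319, 0, 0, 0, 0, 0, 0.099, 0.319, 0, 0, 0, 0, 0, 0.099, 0.319, 0, 0, 0, 0, 0, 0.099, 0.319, 0, 0, 0, 0, 0, 0.099, 0.319, 0, 0, 0, 0, 0, 0.05, 0.159, 0, 0, 0, 0, 0, 0, 0, 0, 0]
}}

```text
time: 29.2
tool_pos: [0.6415, 0.1382, 0.0775]
ee_rot: [3.141, -0.0, 1.431]
wrist_force: [-1.0, -0.2, -0.8]
width: 0.0416
finger_force: 30.0
```

>>> {"op": "move_arm", "data": {
  "motion": [0, 0, 0, 0, 0, 0.15, 0, 0, 0, 0, 0, 0, 0.15, 0, 0, 0, 0, 0, 0, 0.1, 0, 0, 0, 0, 0, 0, 0.05, 0, 0, 0, 0, 0, 0, 0, 0, 0, 0, 0, 0, 0, 0, 0, 0, 0, 0, 0, 0, 0, 0]
}}

```text
time: 29.78
tool_pos: [0.6394, 0.1381, 0.0347]
ee_rot: [3.14, -0.0, 1.431]
wrist_force: [-0.4, 0.5, -0.7]
width: 0.0416
finger_force: 30.0
```

```bash
python3 -c "
from h import *
st()
print(to(.6394,.138,.0439))"
```

```text
29.78 [0.6394 0.1381 0.0347] [ 3.1399e+00 -4.0000e-04  1.4314e+00] w 0.0416 F [-0.4  0.5 -0.7] ff 30.0 [ 0.13  0.4   1.34 -0.    1.4   0.27]
[-0.1  0.   9.8]
```

>>> {"op": "move_arm", "data": {
  "motion": [0, 0, 0, 0, 0, 0.03, 0, 0, 0, 0, 0, 0, 0.03, 0, 0, 0, 0, 0, 0, 0.02, 0, 0, 0, 0, 0, 0, 0.01, 0, 0, 0, 0, 0, 0, 0.01, 0, 0, 0, 0, 0, 0, 0, 0, 0, 0, 0, 0, 0, 0, 0]
}}

```text
time: 30.37
tool_pos: [0.639, 0.138, 0.025]
ee_rot: [3.141, 0.0, 1.431]
wrist_force: [-2.1, 0.3, 5.0]
width: 0.0414
finger_force: 30.0
```

Release, rise, then retreat back toward the robot for a clear check.

>>> {"op": "move_arm", "data": {
  "motion": [0, 0, 0, 0, 0, 0, 1, 0, 0, 0, 0, 0, 0, 1, 0, 0, 0, 0, 0, 0, 1, 0, 0, 0, 0, 0, 0, 1, 0, 0, 0, 0, 0, 0, 1, 0, 0, 0, 0, 0, -0.1, 1, 0, 0, 0, 0, 0, -0.25, 1, 0, 0, 0, 0, 0, -0.35, 1, 0, 0, 0, 0, 0, -0.35, 1, 0, 0, 0, 0, 0, -0.35, 1, 0, 0, 0, 0, 0, -0.3, 1, 0, 0, 0, 0, 0, -0.1, 1]
}}

```text
time: 31.37
tool_pos: [0.6412, 0.1383, 0.2113]
ee_rot: [3.13, -0.003, 1.431]
wrist_force: [0.3, -0.7, 0.8]
width: 0.0941
finger_force: 0.0
```

>>> {"op": "move_arm", "data": {
  "motion": [0, 0, 0, 0, -0.15, 0, 1, 0, 0, 0, 0, -0.35, 0, 1, 0, 0, 0, 0, -0.35, 0, 1, 0, 0, 0, 0, -0.35, 0, 1, 0, 0, 0, 0, -0.35, 0, 1, 0, 0, 0, 0, -0.35, 0, 1, 0, 0, 0, 0, -0.35, 0, 1, 0, 0, 0, 0, -0.35, 0, 1, 0, 0, 0, 0, -0.15, 0, 1, 0, 0, 0, 0, 0, 0, 1, 0, 0, 0, 0, 0, 0, 1, 0, 0, 0, 0, 0, 0, 1]
}}

```text
time: 32.37
tool_pos: [0.3672, 0.1761, 0.2031]
ee_rot: [3.141, 0.0, 1.431]
wrist_force: [0.7, 0.2, -0.9]
width: 0.0939
finger_force: 0.0
```

Run:
```python
from h import *
st()
t=robot.snapshot('top')[:,:,::-1].copy();s=robot.snapshot('side')[:,:,::-1].copy()
ct=robot.get_calibration('top')
for b in blobs(t.max(2)<60,100,2000):
  if 140<b[1]<210:
    print(np.round(b[:3],1),[onplane(ct,*b[:2],h).round(4).tolist()[:2] for h in(.115,.095,.075,.055)])
cv2.imwrite('pics/end.png',np.hstack([cv2.resize(t[130:230,130:380],None,fx=1.6,fy=1.6),np.zeros((160,0,3),np.uint8)]))
cv2.imwrite('pics/end.png',np.vstack([cv2.resize(t[140:215,150:370],(660,225)),cv2.resize(s[110:280,200:400],(660,374*1))[:374]]))
```

```text
32.37 [0.3672 0.1761 0.2031] [3.1414e+00 4.0000e-04 1.4312e+00] w 0.0939 F [ 0.7  0.2 -0.9] ff 0.0 [ 0.31 -0.24  1.68 -0.    1.7   0.45]
[331.7 177.  276. ] [[0.5908, -0.1576], [0.5955, -0.1614], [0.6002, -0.1652], [0.6049, -0.1689]]
[285.7 177.1 666. ] [[0.5926, -0.0629], [0.5973, -0.0645], [0.602, -0.0662], [0.6067, -0.0679]]
[254.6 169.1 327.5] [[0.6108, 0.0004], [0.6159, 0.0001], [0.621, -0.0001], [0.6261, -0.0004]]
[223.  167.2 302.5] [[0.6162, 0.0651], [0.6214, 0.0663], [0.6267, 0.0675], [0.6319, 0.0687]]
[193.7 169.4 527.5] [[0.613, 0.1253], [0.6181, 0.1279], [0.6233, 0.1304], [0.6285, 0.1329]]
```

View pics/end.png

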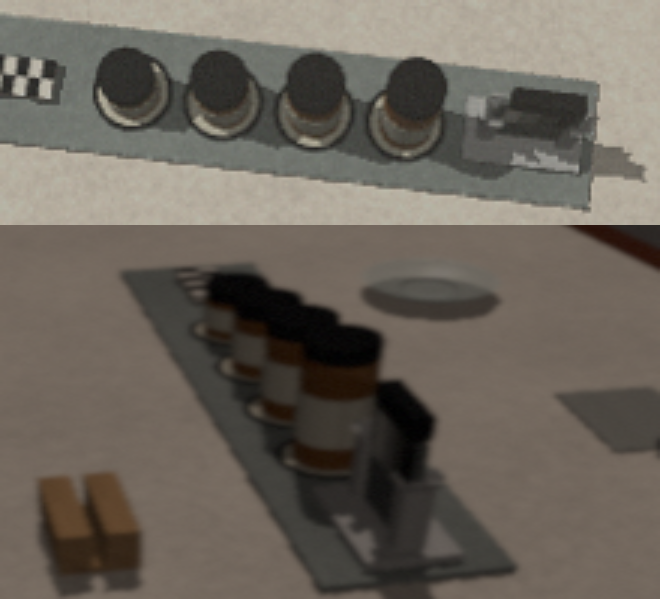

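The jars stand on their marks in height order, tallest beside the holder (lids at about (415,85), (316,82), (218,80) and (128,75) in the top crop). The card sits upright and deep in the guides, and the gripper is clear.

```bash
python3 -c "
from bench import robot
print(robot.close_job())"
```

```text
the job is handed in; nothing more can be done
None
```

The job is handed in: the four jars stand on their marks in height order, tallest beside the holder, and the card is seated in the guides with the gripper clear (32 s used); no verdict was returned.

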